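Clamp the sample jar in the shaker and start the mixing run

TASK

Turn the crank clockwise until the jaw has pushed the jar against the far stop and holds it firmly between both pads, without crushing it: stop once the crank clearly turns harder. Then start the run on the console: gently press the yellow key, then the blue, then the green, one at a time, each nearly all the way in and held for about half a second before letting it spring back out. Do not press the red key, and leave the jar standing upright and clamped and everything else on the bench where it is.

Things in the scene. Friction and masses are not known exactly. Their poses are not given: they have to be found in the camera images.
- shaker: white shaker, 180 mm (its x) by 410 mm (its y, from -225 to +185), fixed to the table; origin under the clamp line at table height; rubber deck 60 mm up; the clamp works along its y axis. The grey gearbox of the crank stands at its -y end, top 114 mm up.
- crank_axis (a point): point on the crank's vertical axis, at the top of its hub, 133 mm above the table; turning the crank clockwise, seen from above, moves the jaw along the shaker's +y by 50 mm a turn. The crank is stiff (about 5 N at the knob) and stays where it is left.
- crank_grip (a point): middle of the black upright crank knob (24 mm diameter, 55 mm tall, from 130 to 185 mm above the table), which stands 55 mm from the crank's axis and spins freely on its pin; this point is 164 mm above the table
- jaw_pad: sprung rubber pad on the front of the blue moving jaw (jaw top 125 mm above the table); the pad is 70 mm wide, from 78 to 123 mm above the table, and faces the shaker's +y; origin 6 mm behind the middle of its face, at table height. It gives up to 8 mm into the jaw, 4 N a mm, and then is solid.
- stop: fixed jaw: blue block clamped on the shaker's rails beyond the jar, 74 mm tall with its foot; origin under its middle on the deck. It carries a black V pad facing the jaw (shaker's -y), screwed out by an unknown 0 to 16 mm: the jar seats with its axis somewhere between 65 and 81 mm ahead of the origin.
- jar: amber sample jar with blue cap, 70 mm diameter, 110 mm tall, loose, standing upright on the deck between the jaws, clear of both at first; origin at the centre of its underside
- yellow_top (a point): centre of the top of the yellow key (38 mm diameter); its z axis points out of the console's face, against the pressing direction. The white console (150 by 270 mm, fixed) slopes its face 20 degrees towards the robot, with four keys in one level row 60 mm apart; the order of colours varies
- yellow (a joint): how far the yellow key is pushed in, m: 0 out, 0.008 fully down (about 6 N); it springs back
- yellow_base: black housing of the yellow key, with the key; origin at the centre of its underside
- blue_top (a point): centre of the top of the blue key (38 mm diameter); its z axis points out of the console's face, against the pressing direction. The white console (150 by 270 mm, fixed) slopes its face 20 degrees towards the robot, with four keys in one level row 60 mm apart; the order of colours varies
- blue (a joint): how far the blue key is pushed in, m: 0 out, 0.008 fully down (about 6 N); it springs back
- blue_base: black housing of the blue key, with the key; origin at the centre of its underside
- green_top (a point): centre of the top of the green key (38 mm diameter); its z axis points out of the console's face, against the pressing direction. The white console (150 by 270 mm, fixed) slopes its face 20 degrees towards the robot, with four keys in one level row 60 mm apart; the order of colours varies
- green (a joint): how far the green key is pushed in, m: 0 out, 0.008 fully down (about 6 N); it springs back
- green_base: black housing of the green key, with the key; origin at the centre of its underside
- red_top (a point): centre of the top of the red key (38 mm diameter); its z axis points out of the console's face, against the pressing direction. The white console (150 by 270 mm, fixed) slopes its face 20 degrees towards the robot, with four keys in one level row 60 mm apart; the order of colours varies
- red (a joint): how far the red key is pushed in, m: 0 out, 0.008 fully down (about 6 N); it springs back
- beaker: glass beaker, 70 mm wide, 90 tall; loose bystander, origin at the centre of its underside
- bucket: green rotor bucket, 90 mm wide, 100 tall; loose bystander, origin at the centre of its underside
- wash_bottle: white bottle with red cap, 66 mm wide, 160 tall; loose bystander, origin at the centre of its underside
- dish: closed clear dish, 76 mm wide, 14 high; loose bystander, origin at the centre of its underside
- tube: clear tube with blue cap lying on a flat foot, 110 mm long along its x, 35 high; loose bystander, origin at the centre of its underside
- tip_box: open blue box with dividers, 90 x 125 mm, 60 high; loose bystander, origin at the centre of its underside
- reagent: bottle with orange cap, 64 mm wide, 130 tall; loose bystander, origin at the centre of its underside

How it is judged:
By the outcome, as a careful person would: the job done as asked, in the order asked, and still so for the second after the job is handed in, with the robot touching nothing.
It also fails if it takes over 72 s, if anything falls off the work surface, if the arm or the gripper's body presses on something with over 40 N, if the wrist force passes 120 N, or if a joint passes its speed limit or range.

ROBOT

A 6-joint arm with a two-finger parallel gripper is mounted at the origin on the work surface. World frame = base frame: x ahead of the robot, y to its left, z up, the work surface at z = 0. Lengths are in m, angles in rad, forces in N, time in s.
With the tool pointing down it reaches from about 0.275 to 0.75 m from the base axis. Payload 10.2 kg.
Tool frame: the origin (TCP) lies at the very end of the fingers, on their centre line; the grasp point (between the pads) lies 19 mm behind it; z points along the fingers, y is the direction in which the jaws open and shut (so a half turn about z gives the same grasp; the last joint's range is limited). The gripper opens to 88 mm and grips with 3 to 60 N. Pads are 18 mm wide; open, the fingers measure 123 mm over their backs; the gripper's body (75 mm by 187 mm) begins 45 mm behind the grasp point.
Start: joints at [-0.223, 0.313, 1.498, -0, 1.331, -0.223], TCP at [0.525, -0, 0.239] pointing down, gripper open.
Joint ranges: [-2.94, 2.94], [-0.97, 2.17], [0.19, 2.56], [-1.23, 4.37], [0.02, 3.11], [-2.88, 2.88]. Speed limits (rad/s): [2.39, 2.39, 3.01, 3.14, 3.14, 3.14].

INTERFACE

Orientations are given as a unit quaternion [w, x, y, z].
In Python, from workcell import bot gives the robot as it stands. Calls block until the motion is done:
- bot.goto(position, orientation): joint-space move of the TCP to a pose.
- bot.move_l(position, ori=None, v=0.15): straight line of the TCP; ori=None keeps the orientation; v is the mean speed in m/s.
- bot.set_joints(angles): joint-space move.
- bot.grip(opening): finger opening in m; the grip force is fixed at half the most; returns when the fingers have stopped.
- bot.dwell(seconds).
- bot.ik(position, orientation): joint angles nearest the present ones, or None.
- bot.snapshot(name): name is "scene" or "side" or "wrist"; returns (picture, depth): 400x640x3 uint8, red, green, blue; 400x640 float32, m along the optical axis (not along the pixel's ray), 0 where there is no reading.
- bot.calibration(name): a dict with "camera_matrix" (3x3 intrinsics, pixels), "world_from_camera" (4x4, takes a point from camera to world coordinates). Camera axes: x right, y down, z forward; pixel columns grow to the right and rows downward; lengths in m; the calibration is good to about 2 mm. A picture is of the moment at which its call begins: read the wrist's pose just before it. calibration takes no time and is no camera call; for the wrist camera it gives the pose at the moment of the call.
A pose or a line that the arm cannot do raises bot.Unreachable and nothing moves.
- bot.sign_off(): hands the job in, once; it reports no verdict.
Readings, each from a call of its own:
- bot.get_t(): time.
- bot.get_joint_positions(): joint angles.
- bot.get_qvel(): joint speeds.
- bot.get_effort(): joint torques, N m.
- bot.get_position(): TCP position.
- bot.get_tool_rot(): TCP orientation.
- bot.get_force(): force on the tool from outside, world axes, zero at the start.
- bot.get_wrist_torque(): the same for the moment, N m.
- bot.get_opening(): finger opening in m.
Only numpy, scipy, OpenCV 4.12 (cv2) and the standard library are available. Lean on these libraries where they do the work, as an engineer would, in place of code of your own. Each camera call takes 0.05 s, during which the arm holds its last target. There are 200 camera calls.

## Working session

There is one attempt and no reset: what is moved stays moved. The work goes in short steps, each a Python script; the robot and the scene stay as the last script left them, time stands still between calls to the robot, and variables do not carry over. Pictures are saved under pics/ and viewed, about 8 in all and at most 12, crops included, and the job is handed in when it is done.

```bash
mkdir -p pics; ls; python3 - <<'E'
from workcell import bot
import cv2,numpy as np
for n in("scene","side"):
    p,d=bot.snapshot(n); np.savez(f"pics/{n}0.npz",p=p,d=d,K=bot.calibration(n)["camera_matrix"],T=bot.calibration(n)["world_from_camera"])
    cv2.imwrite(f"pics/{n}0.png",p[...,::-1])
    print(n,bot.calibration(n)["world_from_camera"].round(2).tolist())
print(bot.get_t(),bot.get_tool_rot())
E
```

```text
pics
scene [[0.06, 0.65, -0.76, 1.49], [1.0, -0.04, 0.05, -0.11], [0.0, -0.76, -0.65, 0.92], [0.0, 0.0, 0.0, 1.0]]
side [[0.94, -0.26, 0.22, 0.28], [-0.34, -0.7, 0.62, -0.79], [-0.01, -0.66, -0.75, 1.01], [0.0, 0.0, 0.0, 1.0]]
0.1 [-4.43712573e-04  7.07086757e-01  7.07126601e-01 -3.02158610e-04]
```

View pics/scene0.png

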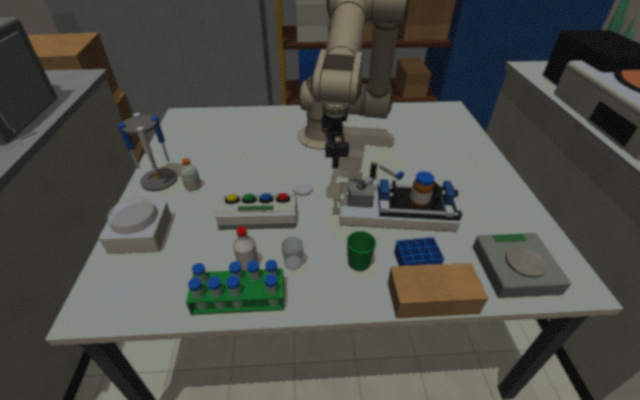

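View pics/side0.png

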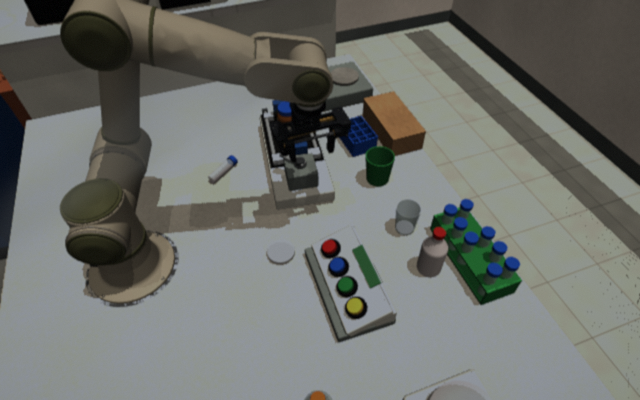

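Scene view: keys yellow (232,198), green (249,198), blue (266,198) and red (283,197). The gearbox is at (360,193) and the jar at (423,187), with the shaker to the robot's left. Next I'll convert these to positions and look from the wrist.

```bash
cat > h.py <<'E'
import numpy as np,cv2
from workcell import bot
from scipy.spatial.transform import Rotation as R
def q(Rm):
    x=R.from_matrix(Rm).as_quat(); return [x[3],x[0],x[1],x[2]]
def down(a):  # tool pointing down, tool y axis (jaw direction) at angle a in world xy
    y=np.array([np.cos(a),np.sin(a),0]); z=np.array([0,0,-1.]); return q(np.stack([np.cross(y,z),y,z],1))
def snap(n,name):
    c=bot.calibration(n); p,d=bot.snapshot(n); K,T=c["camera_matrix"],c["world_from_camera"]
    v,u=np.mgrid[:400,:640]; P=np.stack([(u-K[0,2])/K[0,0]*d,(v-K[1,2])/K[1,1]*d,d],-1)@T[:3,:3].T+T[:3,3]
    P[d==0]=np.nan
    np.savez(f"pics/{name}.npz",p=p,P=P,K=K,T=T)
    g=(255*(p/255.)**0.6).astype(np.uint8)
    cv2.imwrite(f"pics/{name}.png",g[...,::-1]); return p,P
E
python3 - <<'E'
from h import *
for n,px in(("scene",dict(gear=(360,190),yel=(232,198),grn=(249,198),blu=(266,198),red=(283,197),jar=(425,177))),("side",dict(red=(330,246),blu=(339,266),grn=(347,285),yel=(356,306)))):
    p,P=snap(n,n+"1")
    for k,(u,v) in px.items(): print(n,k,np.nanmedian(P[v-1:v+2,u-1:u+2].reshape(-1,3),0).round(3))
T=bot.calibration("wrist")["world_from_camera"];print(T.round(3),bot.calibration("wrist")["camera_matrix"][0])
bot.goto([0.50,0.22,0.42],down(np.pi/2)); snap("wrist","w1"); print(bot.calibration("wrist")["world_from_camera"].round(3), bot.get_t())
E
```

```text
scene gear [0.545 0.096 0.112]
scene yel [ 0.522 -0.348  0.078]
scene grn [ 0.525 -0.289  0.078]
scene blu [ 0.526 -0.23   0.076]
scene red [ 0.525 -0.171  0.077]
scene jar [0.555 0.31  0.167]
side red [ 0.509 -0.18   0.081]
side blu [ 0.509 -0.244  0.08 ]
side grn [ 0.506 -0.303  0.081]
side yel [ 0.506 -0.359  0.079]
[[ 1.    -0.    -0.002  0.525]
 [-0.001 -0.95  -0.311  0.081]
 [-0.002  0.311 -0.95   0.385]
 [ 0.     0.     0.     1.   ]] [299.78914731   0.         320.45540887]
[[ 0.003  0.951  0.308  0.419]
 [ 1.    -0.003 -0.002  0.22 ]
 [-0.001  0.308 -0.951  0.566]
 [ 0.     0.     0.     1.   ]] 1.35
```

View pics/w1.png

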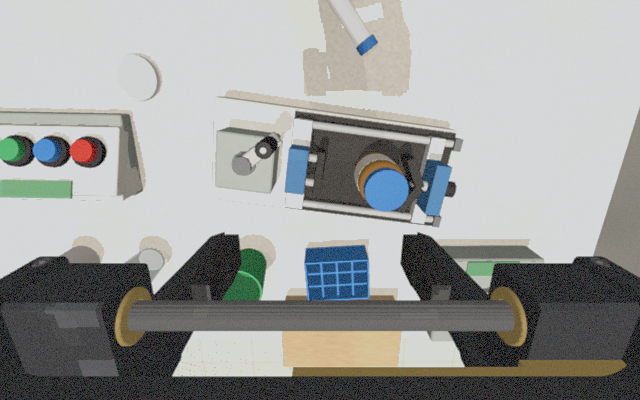

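Wrist view: knob top (264,147), crank hub (243,163), jaw (298,170), jar cap (385,187) and stop (435,188). The shaker's y axis runs roughly along world +y, with about −7° of yaw.

```bash
python3 - <<'E'
from h import *
f=np.load("pics/w1.npz");P=f['P'];K,T=f['K'],f['T']
def ray(u,v,z):
    r=T[:3,:3]@np.linalg.solve(K,[u,v,1]);return (T[:3,3]+r*(z-T[2,3])/r[2]).round(4)
for k,(u,v,z) in dict(knob=(264,147,.185),hub=(243,163,.133),cap=(385,189,.170),jaw=(298,170,.125),railL=(300,118,.08),railR=(452,138,.08),gTL=(222,129,.114),gBL=(218,186,.114),gTR=(278,135,.114),blue=(48,150,.08),green=(14,150,.08),red=(86,151,.08)).items():
    print(k,ray(u,v,z),np.nanmedian(P[v-1:v+2,u-1:u+2].reshape(-1,3),0).round(3))
# fine masks
hsv=cv2.cvtColor(f['p'],cv2.COLOR_RGB2HSV)
# stop/jaw blue tops by height
blue=(hsv[...,0]>95)&(hsv[...,0]<125)&(hsv[...,1]>100)
for nm,(a,b,c,d),zlo,zhi in (("jaw",(140,205,280,312),.115,.135),("stop",(150,225,415,455),.11,.15),("cap",(160,215,355,415),.16,.18)):
    m=np.zeros(blue.shape,bool);m[a:b,c:d]=blue[a:b,c:d]
    m&=(P[...,2]>zlo)&(P[...,2]<zhi)
    Q=P[m];rc=cv2.minAreaRect((Q[:,:2]*1000).astype(np.float32));print(nm,m.sum(),Q.mean(0).round(4),np.round(rc[0],1),np.round(rc[1],1),rc[2])
# gearbox top
m=np.abs(P[...,2]-.114)<.004;m[:,:200]=0;m[:,285:]=0;m[:110]=0;m[200:]=0
Q=P[m];rc=cv2.minAreaRect((Q[:,:2]*1000).astype(np.float32));print("gear",m.sum(),np.round(rc[0],1),np.round(rc[1],1),rc[2])
m=(P[...,2]>.172);m[:,:240]=0;m[:,290:]=0;m[:120]=0;m[170:]=0;Q=P[m];print("knob",m.sum(),Q.mean(0),((Q.max(0)+Q.min(0))/2).round(4),np.ptp(Q,axis=0).round(4))
c=f['p'][120:210,205:320];cv2.imwrite("pics/c1.png",cv2.resize((255*(c/255.)**.5).astype(np.uint8)[...,::-1],None,fx=6,fy=6,interpolation=cv2.INTER_CUBIC))
E
```

```text
knob [0.4829 0.1471 0.185 ] [0.483 0.147 0.186]
hub [0.5152 0.1048 0.133 ] [0.515 0.105 0.134]
cap [0.5442 0.3082 0.17  ] [0.544 0.308 0.17 ]
jaw [0.528 0.185 0.125] [0.528 0.185 0.126]
railL [0.4547 0.1868 0.08  ] [0.456 0.186 0.069]
railR [0.4868 0.4308 0.08  ] [0.489 0.437 0.066]
gTL [0.4678 0.0729 0.114 ] [0.47  0.068 0.099]
gBL [0.5562 0.0573 0.114 ] [0.557 0.057 0.113]
gTR [0.4769 0.1556 0.114 ] [0.481 0.151 0.074]
blue [ 0.5044 -0.2258  0.08  ] [ 0.505 -0.227  0.079]
green [ 0.5043 -0.2814  0.08  ] [ 0.504 -0.281  0.08 ]
red [ 0.5062 -0.1642  0.08  ] [ 0.507 -0.165  0.079]
jaw 868 [0.5281 0.1825 0.1255] [529.9 182.3] [29.1 69. ] 82.10970306396484
stop 995 [0.5575 0.3959 0.1269] [559.5 402.7] [81.4 51.1] 7.938577175140381
cap 1497 [0.5448 0.3092 0.1703] [545.9 310.1] [59.6 60.7] 1.0603781938552856
gear 2400 [519.4 101.2] [90.1 90.3] 82.30111694335938
knob 292 [0.48551635 0.14679633 0.18454918] [0.486  0.1464 0.1801] [0.0224 0.0223 0.016 ]
```

View pics/c1.png

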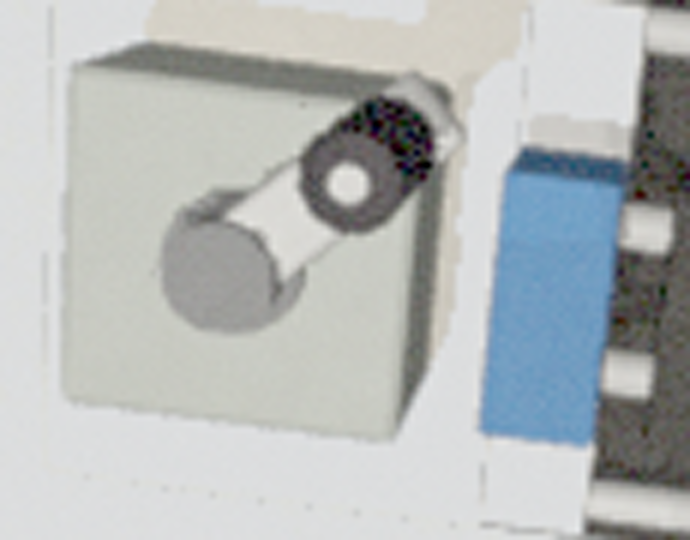

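Zoomed view: the knob top is centred at crop (350,183), which is pixel (263,150). The hub is at crop (218,278), pixel (241,166), which matches the gearbox centre (0.519,0.101). I have everything I need to grip the knob.

```bash
cat >> h.py <<'E'
YAW=np.radians(-7.8); C0=np.array([0.5195,0.1015]); RR=0.055; OR=down(YAW)
def st(C,th):
    F=bot.get_force(); r=np.array([np.cos(th),np.sin(th)]); t=np.array([np.sin(th),-np.cos(th)])
    p=bot.get_position()[:2]
    return F[:2]@r,-F[:2]@t,F[2],p
E
python3 - <<'E'
from h import *
f=np.load("pics/w1.npz");K,T=f['K'],f['T']
def ray(u,v,z):
    r=T[:3,:3]@np.linalg.solve(K,[u,v,1]);return (T[:3,3]+r*(z-T[2,3])/r[2]).round(4)
k=ray(263.3,150.5,.185);h=ray(241.3,166.3,.133);print(k,h,k-h)
kn=(k[:2]+[.486,.1464])/2
bot.goto([*kn,.24],OR); print(bot.get_force(),bot.get_position())
bot.move_l([*kn,.145]);print(bot.get_force())
bot.grip(.018);print(bot.get_opening(),bot.get_force(),bot.get_position(),bot.get_t())
snap("wrist","w2")
E
```

```text
[0.4874 0.146  0.185 ] [0.5202 0.1019 0.133 ] [-0.0328  0.0441  0.052 ]
[ 0.0997775  -1.484304    0.36581938] [0.48694796 0.14609516 0.24026541]
[-0.45230135  1.59165672 -0.43215019]
0.022919761385835874 [ 4.0889596   0.19757826 -2.03384595] [0.48705083 0.14611832 0.14504096] 4.5333
```

View pics/w2.png

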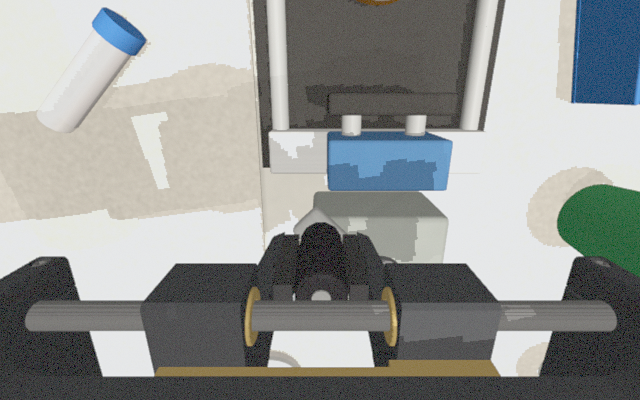

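The wrist view shows the knob at (321,260) squarely between the pads, and the fingers read about 23 mm. Now a first arc to calibrate forces.

```bash
cat >> h.py <<'E'
def crank(C,th0,th1,step=15,v=.05,stop=99,rad=RR):
    n=max(1,round(abs(th1-th0)/step))
    for d in np.linspace(th0,th1,n+1)[1:]:
        th=np.radians(d); bot.move_l([C[0]+rad*np.cos(th),C[1]+rad*np.sin(th),.145],OR,v=v)
        r,t,z,p=st(C,th); e=p-C
        print(f"{d:.1f} rad {r:.1f} res {t:.1f} z {z:.1f} meas_ang {np.degrees(np.arctan2(e[1],e[0])):.1f} R {np.hypot(*e)*1e3:.1f} t {bot.get_t():.2f}")
        if t>stop: print("STOP");break
    return d
E
python3 - <<'E'
from h import *
crank(C0,126,126-120); print(bot.get_opening(),bot.get_wrist_torque())
E
```

```text
111.0 rad 1.9 res -0.7 z 2.2 meas_ang 110.9 R 55.3 t 5.03
96.0 rad 5.5 res -1.3 z 0.5 meas_ang 95.9 R 55.5 t 5.46
81.0 rad 6.6 res 0.3 z 0.6 meas_ang 80.9 R 55.7 t 5.89
66.0 rad 7.4 res 0.4 z -0.7 meas_ang 65.8 R 55.9 t 6.33
51.0 rad 7.7 res 1.0 z -1.2 meas_ang 50.7 R 55.9 t 6.76
36.0 rad 7.0 res 0.1 z -1.0 meas_ang 35.6 R 56.0 t 7.19
21.0 rad 5.7 res -0.1 z -1.5 meas_ang 20.5 R 55.9 t 7.62
6.0 rad 6.2 res -0.2 z -1.4 meas_ang 5.5 R 55.8 t 8.06
0.023233041386294048 [ 0.03116353 -0.8020136   0.03566704]
```

```bash
sed -i 's/^YAW=.*C0=np.array.*$/YAW=np.radians(-7.8); C0=np.array([0.5205,0.1027]); RR=0.055; OR=down(YAW)/' h.py
python3 - <<'E'
from h import *
print("slow");crank(C0,6,-18,step=6,v=.015)
bot.dwell(.2);print(st(C0,0)[1])
print("fast");crank(C0,-18,-66,step=24,v=.08)
f=np.load("pics/w2.npz");P=f['P']
for u,v in((345,103),(390,103),(350,160),(430,160),(388,135)):print(u,v,P[v,u].round(4))
E
```

```text
slow
0.0 rad -0.2 res 3.6 z 1.7 meas_ang 0.2 R 54.9 t 8.53
-6.0 rad -0.9 res 2.7 z 1.7 meas_ang -6.1 R 54.9 t 9.06
-12.0 rad -0.9 res 3.9 z 2.3 meas_ang -12.2 R 55.0 t 9.59
-18.0 rad -1.6 res 3.0 z 1.4 meas_ang -18.2 R 55.1 t 10.12
2.7454717267921387
fast
-42.0 rad -0.2 res -4.0 z 3.3 meas_ang -42.9 R 55.2 t 10.76
-66.0 rad 2.8 res -4.0 z 3.5 meas_ang -66.3 R 55.3 t 11.19
345 103 [0.51   0.2195 0.1239]
390 103 [0.5338 0.2162 0.1246]
350 160 [0.5093 0.1883 0.1246]
430 160 [0.5542 0.1821 0.1248]
388 135 [0.5355 0.1963 0.1052]
```

Slow steps give a clean residual of about 3–4 N. I'll turn quickly to about 370° total, before the expected jar contact at about 400°, then look.

```bash
python3 - <<'E'
from h import *
crank(C0,-66,-240,step=15,v=.08)
p,P=snap("wrist","w3")
snap("scene","s3")
E
```

```text
-80.5 rad 5.6 res -2.2 z 3.0 meas_ang -80.6 R 55.3 t 11.52
-95.0 rad 7.1 res -2.2 z 2.9 meas_ang -95.2 R 55.3 t 11.84
-109.5 rad 6.4 res -0.9 z 3.5 meas_ang -109.9 R 55.3 t 12.17
-124.0 rad 6.4 res -2.0 z 5.2 meas_ang -124.6 R 55.3 t 12.49
-138.5 rad 6.0 res -1.1 z 5.4 meas_ang -139.3 R 55.2 t 12.82
-153.0 rad 4.8 res -3.4 z 5.3 meas_ang -153.8 R 55.2 t 13.14
-167.5 rad 3.8 res -4.1 z 4.7 meas_ang -168.1 R 55.1 t 13.47
-182.0 rad 3.6 res -3.4 z 3.7 meas_ang 177.6 R 55.0 t 13.79
-196.5 rad 4.1 res -3.4 z 1.6 meas_ang 163.2 R 54.9 t 14.12
-211.0 rad 3.0 res -2.9 z 2.2 meas_ang 148.7 R 54.8 t 14.44
-225.5 rad 1.2 res -2.8 z 0.4 meas_ang 134.1 R 54.7 t 14.77
-240.0 rad 0.3 res -3.6 z 1.0 meas_ang 119.6 R 54.7 t 15.09
```

View pics/w3.png

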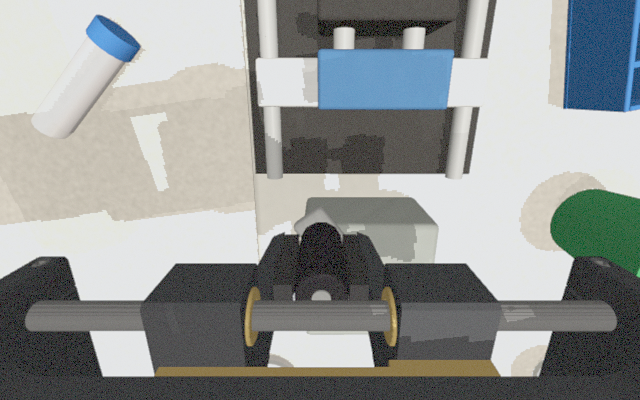

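Wrist view: the jaw has advanced, with the blue block now at (385,80). The jar is out of view ahead of it, so I'll track its cap in the scene camera during slow steps.

```bash
cat >> h.py <<'E'
cal=bot.calibration("scene")
def cap():
    p,d=bot.snapshot("scene"); K,T=cal["camera_matrix"],cal["world_from_camera"]
    h=cv2.cvtColor(p,cv2.COLOR_RGB2HSV); m=np.zeros(d.shape,np.uint8)
    m[165:190,405:450]=((h[...,0]>95)&(h[...,0]<125)&(h[...,1]>100))[165:190,405:450]
    n,l,s,c=cv2.connectedComponentsWithStats(m); i=1+np.argmax(s[1:,4])
    r=T[:3,:3]@np.linalg.solve(K,[*c[i],1]); P=T[:3,3]+r*(.165-T[2,3])/r[2]
    return (P[0]-C0[0])*-np.sin(YAW)+(P[1]-C0[1])*np.cos(YAW), s[i,4]
def slow(a,b,step=9,v=.02,stop=99):
    n=round((a-b)/step); out=[]
    for d in np.linspace(a,b,n+1)[1:]:
        th=np.radians(d); bot.move_l([C0[0]+RR*np.cos(th),C0[1]+RR*np.sin(th),.145],OR,v=v)
        c,k=cap(); S=[st(C0,th) for _ in range(5)]; t=np.mean([x[1] for x in S]); e=S[0][3]-C0
        ma=np.degrees(np.arctan2(e[1],e[0])); ma-=360*round((ma-d)/360)
        print(f"turn {126-d:.0f} res {t:.1f} rad {S[0][0]:.1f} ang {ma:.1f} (cmd {d:.1f}) jaw {(126-ma)/7.2:.1f} cap {c*1e3:.1f} n{k} t {bot.get_t():.1f}")
        if t>stop: print("STOP");break
    return d
E
python3 - <<'E'
from h import *
slow(-240,-330,stop=6)
E
```

```text
turn 375 res 4.4 rad -3.8 ang -248.9 (cmd -249.0) jaw 52.1 cap 209.9 n187 t 15.8
turn 384 res 2.7 rad -3.4 ang -258.0 (cmd -258.0) jaw 53.3 cap 209.5 n188 t 16.5
turn 393 res 3.5 rad -4.9 ang -266.9 (cmd -267.0) jaw 54.6 cap 209.9 n187 t 17.1
turn 402 res 3.1 rad -5.2 ang -275.7 (cmd -276.0) jaw 55.8 cap 210.1 n187 t 17.7
turn 411 res 3.3 rad -5.4 ang -284.6 (cmd -285.0) jaw 57.0 cap 211.3 n189 t 18.4
turn 420 res 3.1 rad -5.6 ang -293.5 (cmd -294.0) jaw 58.3 cap 212.9 n186 t 19.0
turn 429 res 3.4 rad -6.0 ang -302.4 (cmd -303.0) jaw 59.5 cap 213.3 n188 t 19.6
turn 438 res 2.7 rad -5.0 ang -311.3 (cmd -312.0) jaw 60.7 cap 214.8 n189 t 20.3
turn 447 res 3.6 rad -5.2 ang -320.1 (cmd -321.0) jaw 62.0 cap 216.3 n187 t 20.9
turn 456 res 2.7 rad -4.4 ang -329.1 (cmd -330.0) jaw 63.2 cap 217.3 n187 t 21.5
```

The jar was picked up at 55.5 mm of jaw travel and now follows the jaw (cap − jaw ≈ 154.2 mm). I'll continue until the pad compresses about 5 mm or the resistance clearly rises.

```bash
python3 - <<'E'
from h import *
RES=[]
d=-330
while d>-520:
    d-=9; th=np.radians(d); bot.move_l([C0[0]+RR*np.cos(th),C0[1]+RR*np.sin(th),.145],OR,v=.025)
    c,k=cap(); S=[st(C0,th) for _ in range(5)]; t=np.mean([x[1] for x in S]); e=S[0][3]-C0
    ma=np.degrees(np.arctan2(e[1],e[0])); ma-=360*round((ma-d)/360)
    j=(126-ma)/7.2; comp=j+154.2-c*1e3
    print(f"turn {126-d} res {t:.1f} rad {S[0][0]:.1f} jaw {j:.1f} cap {c*1e3:.1f} comp {comp:.1f} t {bot.get_t():.1f}")
    if comp>4.6 or t>6.5: break
print(bot.get_opening())
E
```

```text
turn 465 res 4.3 rad -4.4 jaw 64.5 cap 218.5 comp 0.2 t 22.1
turn 474 res 3.3 rad -4.1 jaw 65.7 cap 219.6 comp 0.3 t 22.6
turn 483 res 3.3 rad -2.8 jaw 67.0 cap 221.1 comp 0.1 t 23.1
turn 492 res 3.8 rad -3.2 jaw 68.3 cap 222.8 comp -0.3 t 23.7
turn 501 res 2.7 rad -2.0 jaw 69.6 cap 223.2 comp 0.6 t 24.2
turn 510 res 3.5 rad -2.7 jaw 70.8 cap 223.2 comp 1.8 t 24.8
turn 519 res 4.2 rad -1.6 jaw 72.1 cap 223.4 comp 2.9 t 25.3
turn 528 res 5.9 rad -1.5 jaw 73.3 cap 223.6 comp 3.9 t 25.9
turn 537 res 4.6 rad -1.6 jaw 74.5 cap 223.7 comp 5.0 t 26.4
0.023291902408771638
```

The jar is seated: the cap stalled at 223.5 mm, the pad is compressed about 5 mm (about 20 N) and the crank is clearly harder. Now I'll release the knob, retreat and look at the jar and console.

```bash
python3 - <<'E'
from h import *
bot.grip(.05); p=bot.get_position(); bot.move_l([p[0],p[1],.27],v=.25)
bot.goto([.50,.20,.36],down(np.pi/2)); bot.grip(0); print(cap()); snap("wrist","w4")
bot.goto([.50,-.25,.30],down(np.pi/2)); p,P=snap("wrist","w5"); print(bot.get_t(),bot.get_opening())
hs=cv2.cvtColor(p,cv2.COLOR_RGB2HSV);
ok=(hs[...,1]>130)&(hs[...,2]>60)&(P[...,2]>.06)&(P[...,2]<.1)
for n,a,b in(("yellow",22,35),("green",45,80),("blue",98,125),("red",172,190)):
    h=hs[...,0].astype(int); m=(ok&(((h>=a)&(h<=b))|((n=="red")&(h<8)))).astype(np.uint8)
    k,l,s,c=cv2.connectedComponentsWithStats(m)
    for i in range(1,k):
        if s[i,4]>150:
            Q=P[l==i]; U,S,V=np.linalg.svd(Q-np.median(Q,0),full_matrices=False);nn=V[2]*np.sign(V[2][2])
            print(n,s[i],c[i].round(1),np.median(Q,0).round(4),((Q.max(0)+Q.min(0))/2).round(4),nn.round(3))
a=cv2.imread("pics/w4.png");b=cv2.imread("pics/w5.png");cv2.imwrite("pics/w45.png",np.vstack([a[:290],b[:290]]))
E
```

```text
(np.float64(0.22353631935291995), np.int32(185))
31.5583 0.00018631255083333522
yellow [222 148  32  31 763] [237.7 163.2] [ 0.502  -0.3536  0.0785] [ 0.5041 -0.3563  0.0728] [-0.317 -0.014  0.948]
green [270 150  30  30 693] [284.8 164. ] [ 0.503  -0.2939  0.0788] [ 0.5045 -0.2957  0.075 ] [-0.32  -0.015  0.947]
green [304 352  38  15 407] [324. 358.] [ 0.8306 -0.2386  0.0634] [ 0.8344 -0.2458  0.065 ] [-0.003  0.001  1.   ]
blue [318 150  30  31 705] [332.3 165.1] [ 0.5044 -0.235   0.0787] [ 0.5064 -0.2339  0.0727] [-0.306  0.     0.952]
red [365 151  31  31 737] [379.6 166.2] [ 0.5056 -0.1748  0.0786] [ 0.5076 -0.1729  0.0725] [-0.306  0.026  0.952]
```

View pics/w45.png

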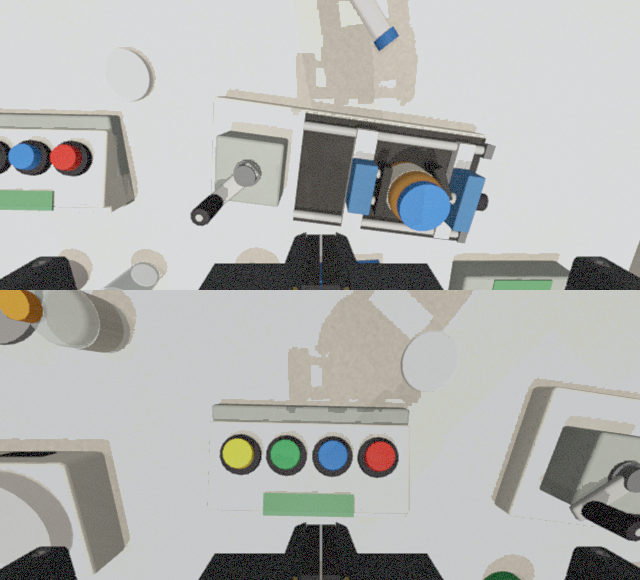

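The jar stands upright between both pads (upper image; cap at (424,205), jaw at (363,186)). The console keys sit in a clear row (lower image), so I'm starting the yellow press, logging force against depth and pausing partway.

```bash
cat >> h.py <<'E'
yh=np.array([.0204,.9998,0]); s20,c20=np.sin(np.radians(20)),np.cos(np.radians(20))
nn=np.array([-s20*yh[1],s20*yh[0],c20]); KO=q(np.stack([np.cross(yh,-nn),yh,-nn],1))
KEY=dict(yellow=[.5022,-.3538,.0785],green=[.5033,-.2940,.0785],blue=[.5045,-.2346,.0785])
def fn(n=8): return np.mean([bot.get_force() for _ in range(n)],0)@nn
def depth(k): return -(np.array(bot.get_position())-KEY[k])@nn*1e3
def to(k,d,v=.03): bot.move_l(np.array(KEY[k])-nn*d*1e-3,KO,v=v)
def press(k,d0,d1,step,base,fstop):
    d=d0
    while d<d1-1e-6:
        d+=step; to(k,d,.01); f=fn()-base
        print(f"{k} cmd {d:.1f} depth {depth(k):.2f} f {f:.2f} t {bot.get_t():.2f}")
        if f>fstop: break
    return d
E
python3 - <<'E'
from h import *
k="yellow"
bot.goto(np.array(KEY[k])+nn*.06,KO); to(k,-4,.1); bot.dwell(.1)
b=fn();print("base",b,[round(bot.get_force()@nn,2) for _ in range(4)],depth(k)); np.save("base.npy",b)
press(k,-4,5,1,b,3.5)
E
```

```text
base -0.5177872273844591 [np.float64(-0.52), np.float64(-0.52), np.float64(-0.52), np.float64(-0.52)] -4.673662869669457
yellow cmd -3.0 depth -3.21 f 0.38 t 33.42
yellow cmd -2.0 depth -1.97 f 0.40 t 33.67
yellow cmd -1.0 depth -0.90 f 0.86 t 33.92
yellow cmd 0.0 depth -0.09 f 1.88 t 34.17
yellow cmd 1.0 depth 0.92 f 3.44 t 34.42
yellow cmd 2.0 depth 1.97 f 4.39 t 34.67
```

```bash
sed -i 's/^def fn.*/def fn(n=6):\n    o=[]\n    for _ in range(n): o.append(bot.get_force()); bot.dwell(.02)\n    return np.mean(o,0)@nn/' h.py
python3 - <<'E'
from h import *
b=float(np.load("base.npy"))
print(fn()-b,depth("yellow"))
press("yellow",2,4,1,b,5.5)
p,P=snap("wrist","w6")
E
```

```text
3.4980291539774075 1.9281122321754547
yellow cmd 3.0 depth 2.93 f 3.83 t 35.12
yellow cmd 4.0 depth 3.95 f 4.52 t 35.48
```

View pics/w6.png

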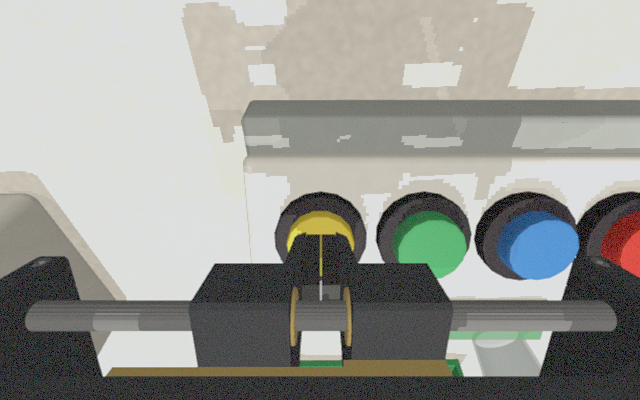

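The tip sits centred on the yellow key at (320,235), which is visibly sunk compared with green (430,245) and clear of the others. I'll measure how far it is pressed from the depth image.

```bash
python3 - <<'E'
from h import *
f=np.load("pics/w6.npz");P,p=f['P'],f['p'];hs=cv2.cvtColor(p,cv2.COLOR_RGB2HSV);h=hs[...,0]
H=P@nn*1e3
for n,a,b,(r0,r1,c0,c1) in(("yellow",22,35,(205,250,280,360)),("green",45,80,(215,265,385,475)),("blue",98,125,(215,265,490,590))):
    m=np.zeros(h.shape,bool);m[r0:r1,c0:c1]=((h>=a)&(h<=b)&(hs[...,1]>130)&(hs[...,2]>110))[r0:r1,c0:c1]
    x=H[m];print(n,m.sum(),np.nanpercentile(x,[10,30,50,70,90]).round(2))
print("tip",np.array(bot.get_position())@nn*1e3, "key0",np.array(KEY["yellow"])@nn*1e3)
E
```

```text
yellow 995 [-105.55 -104.8  -104.37 -103.96 -103.44]
green 2454 [-100.83 -100.36 -100.06  -99.75  -99.33]
blue 2578 [-100.95 -100.44 -100.11  -99.79  -99.35]
tip -104.36904628883237 key0 -100.43082996811724
```

Depth says the yellow key is pressed 4.3 mm, so the top is at −0.4 mm and fully down is at 7.6. I'll finish yellow at 6.8 (7.2 mm of travel), then press blue and green the same way.

```bash
python3 - <<'E'
from h import *
b=float(np.load("base.npy"))
def hold(k):
    to(k,6.7,.03); bot.dwell(.2); f=fn(); print(k,"depth",round(depth(k),2),"f",round(f-b,2)); 
    if depth(k)<6.2: print("shallow")
    bot.dwell(.18); to(k,-4,.05); to(k,-30,.15); print("out",round(fn(3)-b,2),bot.get_t())
hold("yellow")
for k in("blue","green"):
    bot.move_l(np.array(KEY[k])+nn*.03,KO,v=.15); to(k,-4,.1); hold(k)
p=bot.get_position(); bot.move_l([p[0]-.05,p[1],.25],v=.2)
bot.goto([.50,0,.34],down(np.pi/2)); snap("wrist","w7"); snap("scene","s7"); print(cap(),bot.get_t())
E
```

```text
yellow depth 6.66 f 5.68
out 0.44 37.0
blue depth 6.28 f 5.42
out 0.77 40.0833
green depth 6.28 f 5.35
out 0.65 42.775
(np.float64(0.22369398341144547), np.int32(188)) 45.0333
```

View pics/w7.png

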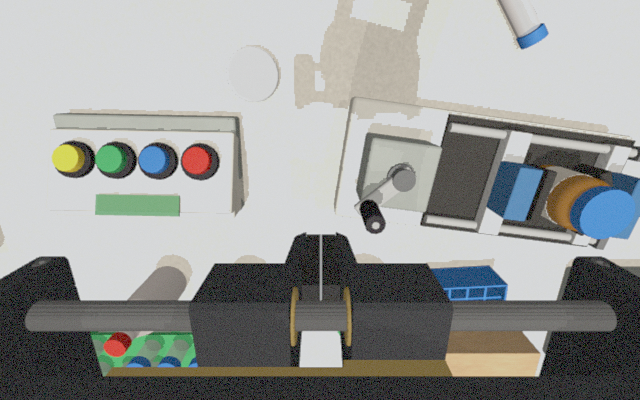

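The final view shows all keys back out (65–200,160), the jar clamped upright (605,210) and the arm clear. Handing in.

```bash
python3 -c "
from workcell import bot
bot.sign_off();print(bot.get_t())"
```

```text
the job is handed in; nothing more can be done
the job is handed in; nothing more can be done
```

The jar is clamped and the yellow, blue and green keys were pressed in that order. I signed off at about 45 s of the 72 s limit. No verdict was reported.

- **Clamp:** I turned the crank clockwise about 537°. The jar met the stop at about 69 mm of jaw travel. I stopped with the sprung pad compressed about 5 of its 8 mm, roughly 20 N. By then the resistance at the knob had risen from about 3.3 N to about 5 N, though those readings were noisy. After I let go, the cap position held at 223.5–223.7 mm and the jar stood upright.
- **Keys:** each was held for about half a second and had sprung back out in the last picture. The red key was not touched.

| Key | Pressed in (of 8 mm) | Force |
|---|---|---|
| Yellow | about 7.0 mm | 5.7 N |
| Blue | about 6.7 mm | 5.4 N |
| Green | about 6.7 mm | 5.4 N |

- **Doubts:** blue and green went in slightly less than the 7.1 mm I aimed for. I judged that deep enough and did not press again, to keep the order clean. Yellow was pressed in stages, held partway for a moment before the final push, without being let out in between.
- **Bystanders:** none was touched on purpose. I judged them only by eye in the last wrist picture, which does not show all of them, and did not measure their positions.

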